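# Take the wrongly packed polishing wheel out of the case

## Robot

A 7-joint arm with a two-finger parallel gripper is mounted at the origin on the work surface. World frame = base frame: x ahead of the robot, y to its left, z up, the work surface at z = 0. Lengths are in m, angles in rad, forces in N, time in s.
With the tool pointing down it reaches from about 0.425 to 0.925 m from the base axis. Payload 6.8 kg.
Tool frame: the origin (TCP) lies between the finger pads; the fingertips stand finger_overhang ahead of it and the grasp point (between the pads) lies 6 mm ahead of it (finger_overhang is the distance from the TCP to the fingertips, in m); z points along the fingers, y is the line along which they close (so a half turn about z gives the same grasp; the last joint's range is limited). The gripper opens to 85 mm and grips with 20 to 120 N. Pads are 22 mm wide; open, the fingers measure 114 mm over their backs; the gripper's body (76 mm by 85 mm) begins 54 mm behind the grasp point. The pads swing forward as they close: fully open they stand 13 mm farther back than shut.
Start: joints at [1.026, 0.477, 0.022, 1.555, -0.011, 1.109, -0.083], TCP at [0.286, -0.612, 0.256] pointing down, gripper open.
Joint ranges: [-2.96, 2.96], [-0.34, 2.1], [-1.41, 1.46], [0.24, 2.44], [-1.37, 4.51], [0.17, 1.92], [-2.96, 2.96]. Speed limits (rad/s): [2.39, 2.39, 3.14, 3.14, 3.14, 3.14, 3.14].

## Interface

Orientations are given as a unit quaternion [w, x, y, z].
In Python, from station import * gives the robot as it stands.
- The arm moves only by the tool drive_tool, never from a script. Its argument "increments" is a list of rows, each an object of numbers: "claw": the finger opening in m, from 0 to 0.0854; "dx", "dy", "dz": the shift along the tool's x, y, z in m; "wx", "wy", "wz": the turn, a rotation vector about the tool's x, y, z in degrees. A call has 1 to 20 rows; each row shifts and turns the commanded pose from where the row before left it, along the tool's axes as they then stand; what a row does not reach is not made up. A row lasts 1/8 s, in which the tool goes at most 62.5 mm and 10.7 degrees, less where a joint would pass 70% of its speed; a pose out of reach is approached as far as the arm can. A call with a gripper value outside its range is refused whole. The fingers move at their own pace and stop on an object; "newtons" is the grip in N (left out, the last holds). Time passes only in rows, so rows that do not move let the fingers close. It gives the time, the measured TCP pose, the force, the opening and the grip force at its end, in the units of the state.
- get_obs(): the state, without advancing time (a new reading comes with each control period).
- read_camera(name): name is "side" or "top" or "wrist"; returns (picture, depth): 480x640x3 uint8, red, green, blue; 480x640 float32, m along the optical axis (not along the pixel's ray), 0 where there is no reading.
- calibration(name): a dict with "intrinsics" (3x3 intrinsics, pixels), "R" (3x3) and "t" (3): a world point X has camera coordinates R X + t; the wrist camera has in their place "mount" (4x4, takes a point from camera to tool coordinates, whose origin is the TCP and whose axes are the flange's). Camera axes: x right, y down, z forward; pixel columns grow to the right and rows downward; lengths in m; the calibration is good to about 2 mm. A picture is of the moment at which its call begins: read the wrist's pose just before it. calibration takes no time and is no camera call.
- hand_in(): hands the job in; it is judged then, once.
The state is a dict: "t": time; "q": joint angles; "joint_vel": joint speeds; "joint_torque": joint torques, N m; "eef_pos": TCP position; "tool_rot": TCP orientation; "contact_force": force on the tool from outside, world axes, zero at the start; "torque": the same for the moment, N m; "gripper_width": opening from 0.0 (shut) to 1.0 (fully open); "grasp_force": force on a finger pad.
Only numpy, scipy, OpenCV 4.12 (cv2) and the standard library are available. Lean on these libraries where they do the work, as an engineer would, in place of code of your own. Each camera call takes 0.05 s, during which the arm holds its last target. There are 200 camera calls.

## Task

Swing the clear lid of the polishing-wheel case up until it stands open about upright, and leave it open. Every wheel in the case should have the colour of the layout chip on the ledge in front of its pocket, but one does not match: take that wheel out and stand it upright in the red tray. Leave the three correctly packed wheels standing in their pockets.

Things in the scene. Friction and masses are not known exactly. Their poses are not given: they have to be found in the camera images.
- lid (a joint): angle of the lid: 0 closed, 1.57 upright, stop at 1.9; its front edge swings up and over. The hinge is stiff: the lid stays at any angle where it is left (it may start ajar) and needs about 2 N at the handle. It is a clear plastic hood 120 x 280 mm, 36 mm high, with a black bar handle on top; it covers the pockets but not the ledge with the chips.
- lid_hinge (a point): middle of the hinge line, along the far long edge of the case, 20 mm above the table; turns with the lid. Its y axis is the hinge line (along the case's length); with the lid closed its x axis points level from the front of the case to the hinge, z up; opening turns it about +y.
- lid_handle (a point): centre of the black bar handle on the lid: a round bar about 10 mm thick, 100 mm long, parallel to the hinge, held 35 mm off the lid's top by a post at each end. With the lid closed it lies 90 mm in front of (-x of) lid_hinge and 71 mm above it. Axes as lid_hinge. The round bar can turn between the fingers as the lid swings.
- pink_place (a point): centre of the floor, 6 mm above the table, of the pocket behind the pink chip. The grey case (fixed, 150 x 280 mm) has 4 square pockets 36 mm wide in a row along its length, 64 mm apart, in dark foam whose top is 18 mm (the rim 20 mm) above the table. The chip (20 x 34 x 4 mm) lies on the front ledge, 65 mm towards this point's -x. Chip order varies. x from ledge to hinge, y along the case, z up.
- blue_place (a point): the same for the blue chip.
- brown_place (a point): the same for the brown chip.
- green_place (a point): the same for the green chip. There is no green wheel in the case.
- wheel_a_center (a point): centre of a pink polishing wheel: an upright drum 30 mm in diameter and 40 mm high, 20 to 45 g, z along its axis, this point half-way up. It stands in one of the pockets, with up to 3 mm of play all round.
- wheel_b_center (a point): centre of the other pink polishing wheel, identical to wheel_a, in another pocket.
- wheel_blue_center (a point): centre of the blue polishing wheel, same size, in another pocket.
- wheel_brown_center (a point): centre of the brown polishing wheel, same size, in another pocket.
- tray: red open tray, 140 x 140 mm outside, walls 4 mm thick and 22 mm high, fixed to the table left or right of the case; origin at the centre of its underside, inner floor 4 mm above it, sides along x and y. On the other side lies a white dish with rings, not for wheels. A spare green wheel and tools stand about the bench and are not needed.
Things that resemble listed ones, but are neither listed nor needed, are in the scene too. There is more than one size of the tray; the one meant has the size given above.

How it is judged:
By the outcome, as a careful person would: the job done as asked, in the order asked, and still so for the second after the job is handed in, with the robot touching nothing.
It also fails if it takes over 58 s, if anything falls off the work surface, if the arm or the gripper's body presses on something with over 40 N, if the wrist force passes 120 N, or if a joint passes its speed limit or range.

## Working session

There is one attempt and no reset: what is moved stays moved. The work goes in short steps, Python scripts to look and compute and a tool call to move; the robot and the scene stay as the last step left them, time stands still between calls to the robot, and variables do not carry over. Pictures are saved under pics/ and viewed, at most 10 in all, crops included, and the job is handed in when it is done.

Besides the shell and the picture viewer there is one more tool, called after "Call:" as name(argument=value, ...) on one line, values as JSON. drive_tool: Moves the arm, as the interface text tells. Its arguments: {"type":"object","properties":{"increments":{"type":"array","items":{"type":"object","properties":{"claw":{"type":"number"},"dx":{"type":"number"},"dy":{"type":"number"},"dz":{"type":"number"},"wx":{"type":"number"},"wy":{"type":"number"},"wz":{"type":"number"}}}},"newtons":{"type":"number"}},"required":["increments"]}

```bash
mkdir -p pics
cat > h.py <<'E'
import numpy as np, cv2
from station import *
from scipy.spatial.transform import Rotation as Ro
def cam(n):
    o=get_obs(); p,d=read_camera(n); c=calibration(n); K=np.array(c["intrinsics"])
    if n=="wrist":
        w=o["tool_rot"]; T=np.eye(4); T[:3,:3]=Ro.from_quat([w[1],w[2],w[3],w[0]]).as_matrix(); T[:3,3]=o["eef_pos"]
        M=T@np.array(c["mount"]); R=M[:3,:3].T; t=-R@M[:3,3]
    else: R=np.array(c["R"]); t=np.array(c["t"])
    return p,d,K,R,t
def ray(c,u,v):
    p,d,K,R,t=c; r=R.T@np.linalg.inv(K)@np.array([u,v,1.]); return -R.T@t,r
def onz(c,u,v,z):
    o,r=ray(c,u,v); return o+r*(z-o[2])/r[2]
def dep(c,u,v):
    o,r=ray(c,u,v); return o+r*c[1][int(round(v)),int(round(u))]
def save(n,p): cv2.imwrite("pics/"+n+".png",cv2.cvtColor(p,cv2.COLOR_RGB2BGR))
E
python3 - <<'E'
from h import *
import pickle
for n in ["top","side"]:
    c=cam(n); save(n,c[0]); pickle.dump(c,open(n+".pkl","wb")); print(n,c[2].round(1).tolist(),(-c[3].T@c[4]).round(3))
print(get_obs())
E
```

```text
top [[452.0, 0.0, 318.3], [0.0, 452.0, 241.6], [0.0, 0.0, 1.0]] [0.261 0.043 0.979]
side [[527.2, 0.0, 322.0], [0.0, 527.2, 232.5], [0.0, 0.0, 1.0]] [0.259 0.954 0.695]
{'t': 0.1, 'q': array([ 1.02589746,  0.47771797,  0.02233945,  1.55635222, -0.01151352,
        1.10928296, -0.08309678]), 'joint_vel': array([ 6.55348959e-04, -2.03992652e-03, -1.63184283e-03, -3.79095541e-03,
       -2.88293050e-05,  2.96558545e-04,  5.22469341e-04]), 'joint_torque': array([ 4.24347381e-03, -5.97759283e+01,  1.61348607e+00, -2.81953812e+01,
        1.28523240e-02,  4.97762507e-03, -3.84472912e-06]), 'eef_pos': array([ 0.28534379, -0.61118223,  0.25542262]), 'tool_rot': array([-7.83868281e-04,  9.76242990e-01,  2.16677081e-01, -2.27764410e-04]), 'contact_force': array([-0.85471886,  0.40235282,  0.37299865]), 'torque': array([-0.012226  ,  0.00123927, -0.03876698]), 'grasp_force': 0.0, 'gripper_width': 0.9971147076873111}
```

View pics/top.png

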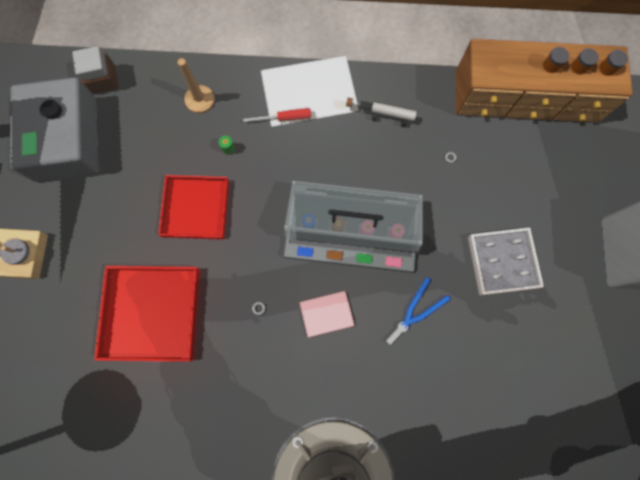

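View pics/side.png

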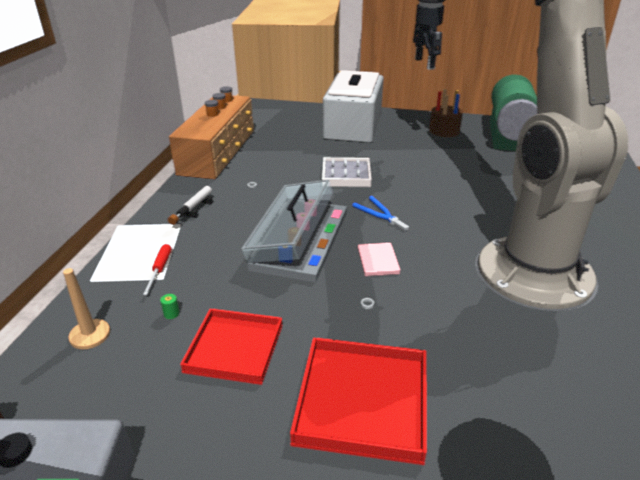

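Top view: chips are blue (305,252), brown (334,256), green (364,259) and pink (394,262). Behind them stand wheels blue (309,221), brown (338,225), pink (368,227) and pink (398,230), so the odd wheel is the pink one behind the green chip.

Things that could be mistaken:
- **Pink wheel:** the pink wheel at (398,230), the pink pad at (327,314) and the pink chip.
- **Tray:** the small red tray (195,207), about 65 px ≈ 140 mm, against the large one (150,313), about 100 px. I choose the small one.
- **Handle:** the black bar at (356,216).

```bash
cat > m.py <<'E'
from h import *
import pickle
T=pickle.load(open("top.pkl","rb"));S=pickle.load(open("side.pkl","rb"))
def blobs(c,box,lo,hi,amin=15):
    x0,y0,x1,y1=box; hsv=cv2.cvtColor(c[0],cv2.COLOR_RGB2HSV)[y0:y1,x0:x1]
    m=cv2.inRange(hsv,np.array(lo),np.array(hi)); n,l,s,ce=cv2.connectedComponentsWithStats(m)
    return [(s[i,4],ce[i,0]+x0,ce[i,1]+y0,s[i,2],s[i,3]) for i in range(1,n) if s[i,4]>=amin]
def tri(a,b):
    o1,r1=ray(T,*a);o2,r2=ray(S,*b); A=np.c_[r1,-r2]; k,_,_,_=np.linalg.lstsq(A,o2-o1,rcond=None)
    p,q=o1+k[0]*r1,o2+k[1]*r2; return (p+q)/2,np.linalg.norm(p-q)
E
python3 - <<'E'
from m import *
R={"blue":((100,120,60),(125,255,255)),"brown":((5,120,60),(18,255,255)),"green":((50,120,60),(80,255,255)),"pink":((160,60,120),(178,255,255)),"black":((0,0,0),(180,255,28))}
for k,(lo,hi) in R.items():
    for n,c,b in (("T",T,(280,180,430,272)),("S",S,(240,175,350,280))):
        for z in blobs(c,b,lo,hi): print(k,n,np.round(z,1), "dep",dep(c,z[1],z[2]).round(3))
for n,c,b in (("T",T,(150,165,240,250)),("S",S,(175,300,290,385))):
    hsv=cv2.cvtColor(c[0],cv2.COLOR_RGB2HSV); m=((hsv[...,0]<8)|(hsv[...,0]>172))&(hsv[...,1]>150)&(hsv[...,2]>60)
    k=np.zeros_like(m);k[b[1]:b[3],b[0]:b[2]]=1; ct=max(cv2.findContours((m&k).astype(np.uint8),0,2)[0],key=cv2.contourArea)
    r=cv2.approxPolyDP(ct,6,True)[:,0]; print("tray",n,r.tolist(),[onz(c,u,v,.022)[:2].round(3).tolist() for u,v in r])
a=cv2.resize(T[0][175:275,275:435],None,fx=5,fy=5,interpolation=2); save("cropT",a)
b=cv2.resize(S[0][170:285,235:355],None,fx=5,fy=5,interpolation=2); save("cropS",b)
E
```

```text
blue T [117.  304.9 251.2  15.    9. ] dep [0.459 0.083 0.024]
blue S [ 77.  284.8 256.5  12.   14. ] dep [0.512 0.124 0.051]
blue S [ 96.  314.3 259.9  12.   11. ] dep [0.458 0.087 0.023]
brown T [101.  334.3 254.6  15.    8. ] dep [0.455 0.019 0.026]
brown S [ 63.  322.4 243.   10.    9. ] dep [0.454 0.023 0.023]
green T [107.  363.8 258.   15.    9. ] dep [ 0.451 -0.045  0.024]
green S [ 61.  329.4 227.6  10.    8. ] dep [ 0.451 -0.04   0.024]
pink T [160.  393.4 261.5  18.   12. ] dep [ 0.447 -0.109  0.023]
pink S [ 75.  336.2 213.5  11.   10. ] dep [ 0.448 -0.107  0.021]
tray T [[166, 175], [159, 235], [223, 238], [227, 179]] [[0.616, 0.406], [0.477, 0.402], [0.478, 0.263], [0.614, 0.268]]
tray S [[209, 309], [182, 372], [260, 384], [281, 318]] [[0.619, 0.275], [0.605, 0.427], [0.472, 0.424], [0.48, 0.271]]
```

View pics/cropT.png

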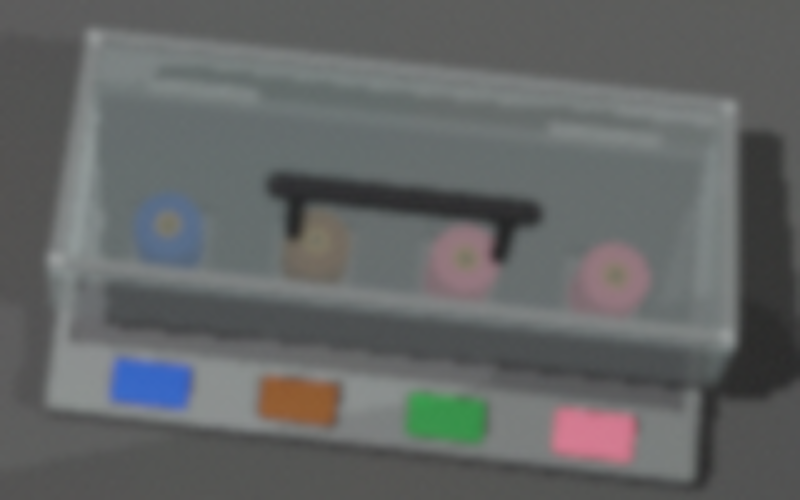

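View pics/cropS.png

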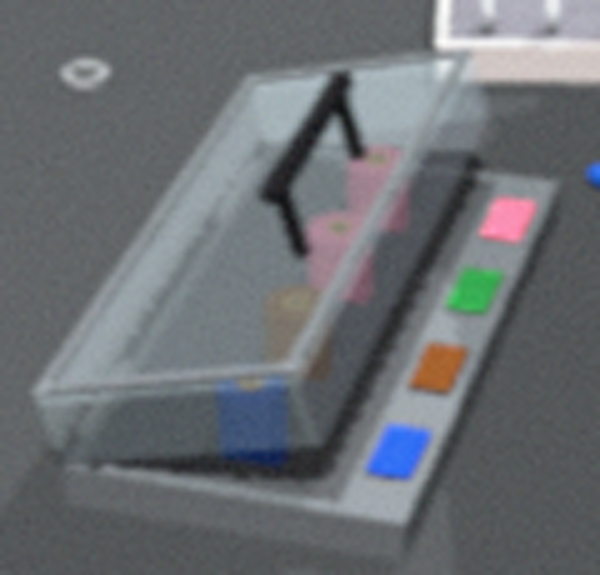

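The crops confirm it. The lid is ajar, the order is blue, brown, pink and pink, and the third wheel stands behind the green chip. The bar ends are at top px (330.4,211.8) and (381,217.6), and at side px (289.4,208) and (303.6,186.6).

Run:
```python
from m import *
ch={k:tri(a,b) for k,a,b in (("blue",(304.9,251.2),(314.3,259.9)),("brown",(334.3,254.6),(322.4,243)),("green",(363.8,258),(329.4,227.6)),("pink",(393.4,261.5),(336.2,213.5)))}
for k,v in ch.items(): print(k,v[0].round(4),round(v[1],4))
d=ch["blue"][0]-ch["pink"][0]; print("span",np.linalg.norm(d)); yv=d[:2]/np.linalg.norm(d[:2]); xv=np.array([yv[1],-yv[0]]); print("yaw",np.degrees(np.arctan2(xv[1],xv[0])))
m=np.mean([v[0] for v in ch.values()],0); print("mid",m)
f=lambda p:(round((p[:2]-m[:2])@xv,4),round((p[:2]-m[:2])@yv,4),round(p[2],4))
for n,a,b in (("L",(330.4,211.8),(289.4,208)),("R",(381,217.6),(303.6,186.6)),
 ("wheel g top",(275+465/5,175+258/5),(235+340/5,170+226/5)),("wheel pink",(275+615/5,175+275/5),(235+377/5,170+157/5)),("wheel blue",(275+168/5,175+224/5),(235+250/5,170+383/5)),("brown",(275+318/5,175+240/5),(235+297/5,170+299/5)),
 ("lid far L",(275+92/5,175+36/5),(235+42/5,170+393/5)),("lid front L",(275+55/5,175+260/5),(235+298/5,170+368/5)),("lid front R",(275+730/5,175+342/5),(235+470/5,170+57/5)),("lid far R",(275+730/5,175+105/5),(235+250/5,170+78/5))):
    p,e=tri(a,b); print(n,p.round(4),round(e,4),"case",f(p))
```

```text
blue [0.4595 0.0828 0.0199] 0.0004
brown [0.4555 0.0188 0.0201] 0.0006
green [ 0.452  -0.0451  0.0199] 0.0
pink [ 0.448  -0.1092  0.0197] 0.0001
span 0.19229426096660035
yaw -3.445034999239191
mid [ 0.4537501  -0.01317252  0.01991379]
L [0.5238 0.0332 0.1111] 0.0005 case (np.float64(0.0672), np.float64(0.0505), np.float64(0.1111))
R [ 0.5179 -0.0686  0.1082] 0.0015 case (np.float64(0.0673), np.float64(-0.0515), np.float64(0.1082))
wheel g top [ 0.5159 -0.0497  0.043 ] 0.0009 case (np.float64(0.0642), np.float64(-0.0327), np.float64(0.043))
wheel pink [ 0.5125 -0.1139  0.0431] 0.0 case (np.float64(0.0647), np.float64(-0.097), np.float64(0.0431))
wheel blue [0.5242 0.0783 0.042 ] 0.0005 case (np.float64(0.0648), np.float64(0.0956), np.float64(0.042))
brown [0.5202 0.0136 0.0432] 0.0009 case (np.float64(0.0648), np.float64(0.0307), np.float64(0.0432))
lid far L [0.6036 0.116  0.052 ] 0.0014 case (np.float64(0.1418), np.float64(0.138), np.float64(0.052))
lid front L [0.4924 0.1217 0.0851] 0.0039 case (np.float64(0.0305), np.float64(0.137), np.float64(0.0851))
lid front R [ 0.476  -0.155   0.0802] 0.0018 case (np.float64(0.0307), np.float64(-0.1403), np.float64(0.0802))
lid far R [ 0.5883 -0.1605  0.0528] 0.0002 case (np.float64(0.1432), np.float64(-0.1389), np.float64(0.0528))
```

Call:
drive_tool(increments=[{"wz": -10.25,"claw": 0.045},{"wz": -10.25},{"wz": -10.25},{"wz": -10.25},{"wz": -10.25},{"wz": -10.25},{"dx": 0.0505,"dy": 0.0166,"dz": 0.004},{"dx": 0.0505,"dy": 0.0166,"dz": 0.004},{"dx": 0.0505,"dy": 0.0166,"dz": 0.004},{"dx": 0.0505,"dy": 0.0166,"dz": 0.004},{"dx": 0.0505,"dy": 0.0166,"dz": 0.004},{"dx": 0.0505,"dy": 0.0166,"dz": 0.004},{"dx": 0.0505,"dy": 0.0166,"dz": 0.004},{"dx": 0.0505,"dy": 0.0166,"dz": 0.004},{"dx": 0.0505,"dy": 0.0166},{"dx": 0.0505,"dy": 0.0166},{"dx": 0.0505,"dy": 0.0166},{"dx": 0.0505,"dy": 0.0166},{}])

```text
schema error: expected keys claw, dx, dy, dz, wx, wy, wz
```

Run:
```python
from h import *
import pickle,station
print([ (k,getattr(station,k)) for k in dir(station) if 'over' in k.lower()], [k for k in dir(station) if k[0]!='_'])
o=get_obs(); print(o["t"],o["eef_pos"].round(4),o["tool_rot"].round(4),o["gripper_width"],o["contact_force"].round(1))
c=cam("wrist"); save("w1",c[0]); pickle.dump(c,open("w1.pkl","wb")); print((-c[3].T@c[4]).round(3),c[3].round(2))
for x in ((.5238,.0332,.113),(.5179,-.0686,.113)):
    q=c[2]@(c[3]@np.array(x)+c[4]); print(q[:2]/q[2])
```

```text
[('finger_overhang', 0.025)] ['PlanningError', 'calibration', 'finger_overhang', 'get_obs', 'hand_in', 'read_camera']
0.1 [ 0.2853 -0.6112  0.2554] [-8.000e-04  9.762e-01  2.167e-01 -2.000e-04] 0.9971147076873111 [-0.9  0.4  0.4]
[ 0.349 -0.581  0.373] [[ 0.42 -0.91 -0.  ]
 [-0.87 -0.41  0.27]
 [-0.25 -0.12 -0.96]]
[-1068.63198432 -1123.09270381]
[-710.75030277 -879.91233503]
```

View pics/w1.png

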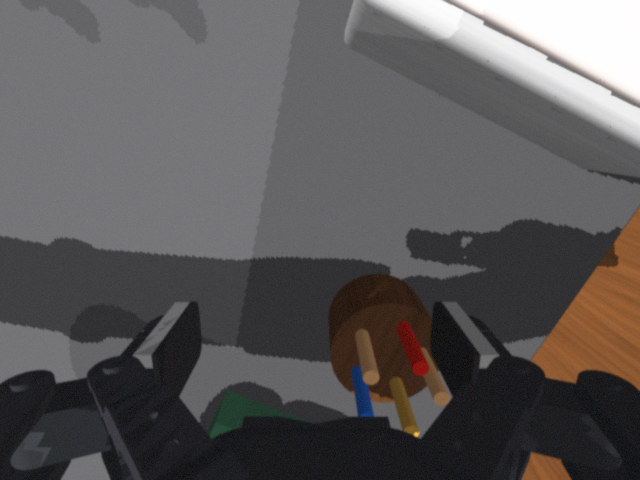

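The move was refused because every row needs all the keys. The wrist view shows only the pencil pot (380,330) below the start pose.

Call:
drive_tool(increments=[{"claw": 0.045,"dx": 0,"dy": 0,"dz": 0,"wx": 0,"wy": 0,"wz": -10.25},{"claw": 0.045,"dx": 0,"dy": 0,"dz": 0,"wx": 0,"wy": 0,"wz": -10.25},{"claw": 0.045,"dx": 0,"dy": 0,"dz": 0,"wx": 0,"wy": 0,"wz": -10.25},{"claw": 0.045,"dx": 0,"dy": 0,"dz": 0,"wx": 0,"wy": 0,"wz": -10.25},{"claw": 0.045,"dx": 0,"dy": 0,"dz": 0,"wx": 0,"wy": 0,"wz": -10.25},{"claw": 0.045,"dx": 0,"dy": 0,"dz": 0,"wx": 0,"wy": 0,"wz": -10.25},{"claw": 0.045,"dx": 0.0505,"dy": 0.0166,"dz": 0,"wx": 0,"wy": 0,"wz": 0},{"claw": 0.045,"dx": 0.0505,"dy": 0.0166,"dz": 0,"wx": 0,"wy": 0,"wz": 0},{"claw": 0.045,"dx": 0.0505,"dy": 0.0166,"dz": 0,"wx": 0,"wy": 0,"wz": 0},{"claw": 0.045,"dx": 0.0505,"dy": 0.0166,"dz": 0,"wx": 0,"wy": 0,"wz": 0},{"claw": 0.045,"dx": 0.0505,"dy": 0.0166,"dz": 0,"wx": 0,"wy": 0,"wz": 0},{"claw": 0.045,"dx": 0.0505,"dy": 0.0166,"dz": 0,"wx": 0,"wy": 0,"wz": 0},{"claw": 0.045,"dx": 0.0505,"dy": 0.0166,"dz": 0,"wx": 0,"wy": 0,"wz": 0},{"claw": 0.045,"dx": 0.0505,"dy": 0.0166,"dz": 0,"wx": 0,"wy": 0,"wz": 0},{"claw": 0.045,"dx": 0.0505,"dy": 0.0166,"dz": 0,"wx": 0,"wy": 0,"wz": 0},{"claw": 0.045,"dx": 0.0505,"dy": 0.0166,"dz": 0,"wx": 0,"wy": 0,"wz": 0},{"claw": 0.045,"dx": 0.0505,"dy": 0.0166,"dz": 0,"wx": 0,"wy": 0,"wz": 0},{"claw": 0.045,"dx": 0.0505,"dy": 0.0166,"dz": 0,"wx": 0,"wy": 0,"wz": 0},{"claw": 0.045,"dx": 0,"dy": 0,"dz": 0,"wx": 0,"wy": 0,"wz": 0},{"claw": 0.045,"dx": 0,"dy": 0,"dz": 0,"wx": 0,"wy": 0,"wz": 0}])

```text
t: 2.65
eef_pos: [0.5208, -0.0193, 0.2559]
tool_rot: [-0.0, 0.728, 0.685, -0.0]
contact_force: [0.9, -0.9, -0.4]
gripper_width: 0.528
grasp_force: 0.0
```

Run:
```python
from h import *
import pickle
o=get_obs(); print(o["t"],o["eef_pos"].round(4),o["tool_rot"].round(4),o["gripper_width"],o["contact_force"].round(1))
c=cam("wrist"); save("w2",c[0]); pickle.dump(c,open("w2.pkl","wb")); print((-c[3].T@c[4]).round(3))
for x in ((.5238,.0332,.113),(.5179,-.0686,.113)):
    q=c[2]@(c[3]@np.array(x)+c[4]); print(q[:2]/q[2])
```

```text
2.65 [ 0.5208 -0.0193  0.2559] [-2.000e-04  7.282e-01  6.854e-01 -5.000e-04] 0.5281182863985654 [ 0.9 -0.9 -0.4]
[0.525 0.051 0.373]
[315.17021321 156.14557146]
[315.48547018 298.86832187]
```

View pics/w2.png

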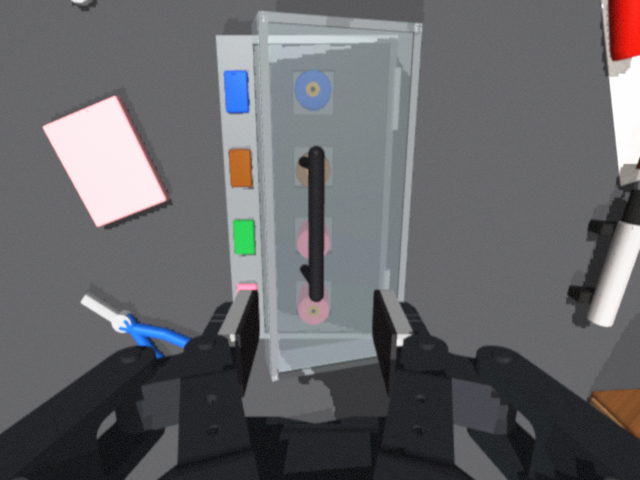

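The bar runs (316,148)–(317,300), within 2 px of the triangulated line, and the green-chip pocket (245,237) holds a pink wheel (313,240). Next I descend and grip.

Call:
drive_tool(increments=[{"claw": 0.045,"dx": 0,"dy": 0,"dz": 0.04,"wx": 0,"wy": 0,"wz": 0},{"claw": 0.045,"dx": 0,"dy": 0,"dz": 0.04,"wx": 0,"wy": 0,"wz": 0},{"claw": 0.045,"dx": 0,"dy": 0,"dz": 0.03,"wx": 0,"wy": 0,"wz": 0},{"claw": 0.045,"dx": 0,"dy": 0,"dz": 0.015,"wx": 0,"wy": 0,"wz": 0},{"claw": 0.045,"dx": 0,"dy": 0,"dz": 0.01,"wx": 0,"wy": 0,"wz": 0},{"claw": 0.0,"dx": 0,"dy": 0,"dz": 0,"wx": 0,"wy": 0,"wz": 0},{"claw": 0.0,"dx": 0,"dy": 0,"dz": 0,"wx": 0,"wy": 0,"wz": 0},{"claw": 0.0,"dx": 0,"dy": 0,"dz": 0,"wx": 0,"wy": 0,"wz": 0},{"claw": 0.0,"dx": 0,"dy": 0,"dz": 0,"wx": 0,"wy": 0,"wz": 0},{"claw": 0.0,"dx": 0,"dy": 0,"dz": 0,"wx": 0,"wy": 0,"wz": 0}], newtons=30)

```text
t: 3.95
eef_pos: [0.5212, -0.0188, 0.1218]
tool_rot: [0.0, 0.728, 0.685, 0.0]
contact_force: [-3.2, -0.4, 6.0]
gripper_width: 0.112
grasp_force: 29.7
```

Call:
drive_tool(increments=[{"claw": 0.0,"dx": 0,"dy": 0.0084,"dz": -0.0054,"wx": 0,"wy": 0,"wz": 0},{"claw": 0.0,"dx": 0,"dy": 0.0088,"dz": -0.0048,"wx": 0,"wy": 0,"wz": 0},{"claw": 0.0,"dx": 0,"dy": 0.0092,"dz": -0.0039,"wx": 0,"wy": 0,"wz": 0},{"claw": 0.0,"dx": 0,"dy": 0.0095,"dz": -0.0031,"wx": 0,"wy": 0,"wz": 0},{"claw": 0.0,"dx": 0,"dy": 0.0097,"dz": -0.0023,"wx": 0,"wy": 0,"wz": 0},{"claw": 0.0,"dx": 0,"dy": 0.0099,"dz": -0.0014,"wx": 0,"wy": 0,"wz": 0}])

```text
t: 4.7
eef_pos: [0.5768, -0.0222, 0.1424]
tool_rot: [-0.0, 0.728, 0.685, -0.0]
contact_force: [-3.6, -0.5, 6.8]
gripper_width: 0.113
grasp_force: 30.4
```

Forces are low and the bar is following the arc, so I'll continue to upright.

Call:
drive_tool(increments=[{"claw": 0.0,"dx": 0,"dy": 0.01,"dz": -0.0006,"wx": 0,"wy": 0,"wz": 0},{"claw": 0.0,"dx": 0,"dy": 0.01,"dz": 0.0003,"wx": 0,"wy": 0,"wz": 0},{"claw": 0.0,"dx": 0,"dy": 0.0099,"dz": 0.0012,"wx": 0,"wy": 0,"wz": 0},{"claw": 0.0,"dx": 0,"dy": 0.0098,"dz": 0.0021,"wx": 0,"wy": 0,"wz": 0},{"claw": 0.0,"dx": 0,"dy": 0.0096,"dz": 0.0028,"wx": 0,"wy": 0,"wz": 0},{"claw": 0.0,"dx": 0,"dy": 0.0093,"dz": 0.0038,"wx": 0,"wy": 0,"wz": 0},{"claw": 0.0,"dx": 0,"dy": 0.0089,"dz": 0.0045,"wx": 0,"wy": 0,"wz": 0},{"claw": 0.0,"dx": 0,"dy": 0.0085,"dz": 0.0052,"wx": 0,"wy": 0,"wz": 0},{"claw": 0.0,"dx": 0,"dy": 0.0067,"dz": 0.005,"wx": 0,"wy": 0,"wz": 0},{"claw": 0.0,"dx": 0,"dy": 0,"dz": 0,"wx": 0,"wy": 0,"wz": 0}])

```text
t: 5.95
eef_pos: [0.6595, -0.0272, 0.1181]
tool_rot: [-0.0, 0.728, 0.685, -0.0]
contact_force: [-2.7, -0.2, 7.0]
gripper_width: 0.109
grasp_force: 41.5
```

Run:
```python
from h import *
c=cam("side"); save("s2",cv2.resize(c[0][100:300,200:440],None,fx=3,fy=3)); print(get_obs()["q"].round(2))
```

```text
[ 0.26  0.64 -0.45  1.68  0.33  0.9  -0.38]
```

View pics/s2.png

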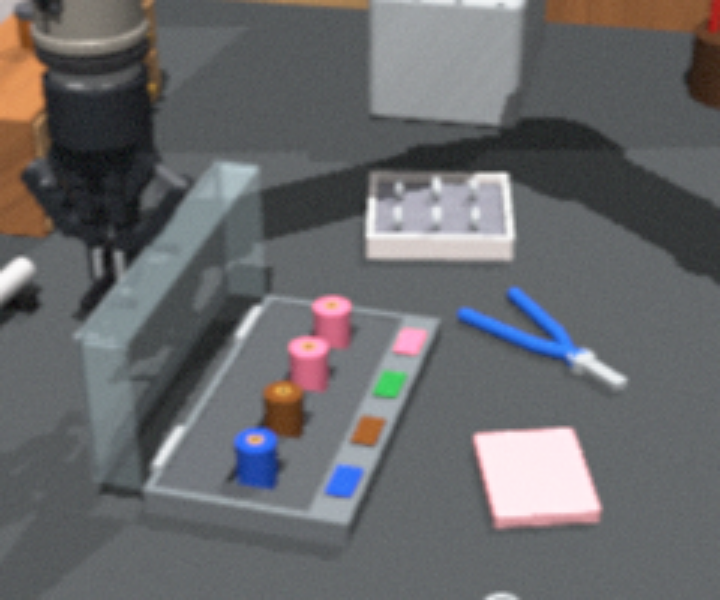

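The lid stands upright with the handle still gripped at crop (105,265), and all four wheels are standing. Next I release, lift, move back over the wheel and turn 90°.

Call:
drive_tool(increments=[{"claw": 0.03,"dx": 0,"dy": 0,"dz": 0,"wx": 0,"wy": 0,"wz": 0},{"claw": 0.03,"dx": 0,"dy": 0,"dz": 0,"wx": 0,"wy": 0,"wz": 0},{"claw": 0.03,"dx": 0,"dy": 0,"dz": -0.02,"wx": 0,"wy": 0,"wz": 0},{"claw": 0.03,"dx": 0,"dy": 0,"dz": -0.04,"wx": 0,"wy": 0,"wz": 0},{"claw": 0.03,"dx": 0,"dy": 0,"dz": -0.04,"wx": 0,"wy": 0,"wz": 0},{"claw": 0.03,"dx": 0,"dy": 0,"dz": -0.04,"wx": 0,"wy": 0,"wz": 0},{"claw": 0.045,"dx": -0.0078,"dy": -0.0355,"dz": 0,"wx": 0,"wy": 0,"wz": 0},{"claw": 0.045,"dx": -0.0078,"dy": -0.0355,"dz": 0,"wx": 0,"wy": 0,"wz": 0},{"claw": 0.045,"dx": -0.0078,"dy": -0.0355,"dz": 0,"wx": 0,"wy": 0,"wz": 0},{"claw": 0.045,"dx": -0.0078,"dy": -0.0355,"dz": 0,"wx": 0,"wy": 0,"wz": 0},{"claw": 0.045,"dx": 0,"dy": 0,"dz": 0,"wx": 0,"wy": 0,"wz": 10},{"claw": 0.045,"dx": 0,"dy": 0,"dz": 0,"wx": 0,"wy": 0,"wz": 10},{"claw": 0.045,"dx": 0,"dy": 0,"dz": 0,"wx": 0,"wy": 0,"wz": 10},{"claw": 0.045,"dx": 0,"dy": 0,"dz": 0,"wx": 0,"wy": 0,"wz": 10},{"claw": 0.045,"dx": 0,"dy": 0,"dz": 0,"wx": 0,"wy": 0,"wz": 10},{"claw": 0.045,"dx": 0,"dy": 0,"dz": 0,"wx": 0,"wy": 0,"wz": 10},{"claw": 0.045,"dx": 0,"dy": 0,"dz": 0,"wx": 0,"wy": 0,"wz": 10},{"claw": 0.045,"dx": 0,"dy": 0,"dz": 0,"wx": 0,"wy": 0,"wz": 10},{"claw": 0.045,"dx": 0,"dy": 0,"dz": 0,"wx": 0,"wy": 0,"wz": 10},{"claw": 0.045,"dx": 0,"dy": 0,"dz": 0,"wx": 0,"wy": 0,"wz": 0}])

```text
t: 8.5
eef_pos: [0.5157, -0.0496, 0.2587]
tool_rot: [0.0, 1.0, -0.029, 0.001]
contact_force: [-0.2, -0.9, 0.2]
gripper_width: 0.529
grasp_force: 0.0
```

Run:
```python
from h import *
o=get_obs(); print(o["eef_pos"].round(4),o["tool_rot"].round(4),o["q"].round(2))
c=cam("wrist"); save("w3",c[0])
hsv=cv2.cvtColor(c[0],cv2.COLOR_RGB2HSV); m=cv2.inRange(hsv,np.array((160,60,90)),np.array((178,255,255)))
n,l,s,ce=cv2.connectedComponentsWithStats(m)
for i in range(1,n):
    if s[i,4]>150: print(s[i],ce[i].round(1),onz(c,*ce[i],.046).round(4),dep(c,*ce[i]).round(4))
for x in ((.5159,-.0497,.046),(.5125,-.1139,.046)):
    q=c[2]@(c[3]@np.array(x)+c[4]); print(q[:2]/q[2])
```

```text
[ 0.5157 -0.0496  0.2587] [ 1.000e-04  9.996e-01 -2.930e-02  6.000e-04] [ 0.23  0.23 -0.3   1.91  0.08  1.01 -1.73]
[296 188  36  41 993] [313.5 207.6] [ 0.5199 -0.0474  0.046 ] [ 0.5202 -0.0474  0.0475]
[ 365  188   40   41 1082] [384.1 207.3] [ 0.5166 -0.1083  0.046 ] [ 0.5166 -0.1082  0.0462]
[362 262  36  20 713] [379.5 271.5] [ 0.4577 -0.1035  0.046 ] [ 0.4497 -0.1067  0.0251]
[252 330  40  34 156] [273.5 340.1] [ 0.3939 -0.0017  0.046 ] [0.3732 0.0038 0.0103]
[316.42085685 211.92654452]
[390.67497177 211.54271866]
```

View pics/w3.png

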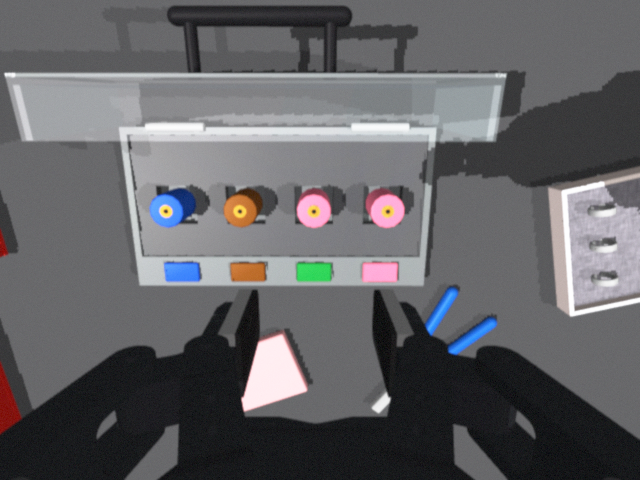

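The lid stayed open. The wheel hub at (314,211) gives about (.517,−.048) with a top height of 0.046–0.047 m, matching 46 mm. Next I descend with a 45 mm opening and grip.

Call:
drive_tool(increments=[{"claw": 0.045,"dx": 0.001,"dy": -0.002,"dz": 0.04,"wx": 0,"wy": 0,"wz": 0},{"claw": 0.045,"dx": 0,"dy": 0,"dz": 0.04,"wx": 0,"wy": 0,"wz": 0},{"claw": 0.045,"dx": 0,"dy": 0,"dz": 0.04,"wx": 0,"wy": 0,"wz": 0},{"claw": 0.045,"dx": 0,"dy": 0,"dz": 0.04,"wx": 0,"wy": 0,"wz": 0},{"claw": 0.045,"dx": 0,"dy": 0,"dz": 0.03,"wx": 0,"wy": 0,"wz": 0},{"claw": 0.045,"dx": 0,"dy": 0,"dz": 0.015,"wx": 0,"wy": 0,"wz": 0},{"claw": 0.045,"dx": 0,"dy": 0,"dz": 0.006,"wx": 0,"wy": 0,"wz": 0},{"claw": 0.0,"dx": 0,"dy": 0,"dz": 0,"wx": 0,"wy": 0,"wz": 0},{"claw": 0.0,"dx": 0,"dy": 0,"dz": 0,"wx": 0,"wy": 0,"wz": 0},{"claw": 0.0,"dx": 0,"dy": 0,"dz": 0,"wx": 0,"wy": 0,"wz": 0},{"claw": 0.0,"dx": 0,"dy": 0,"dz": 0,"wx": 0,"wy": 0,"wz": 0}], newtons=30)

```text
t: 9.93
eef_pos: [0.5169, -0.0479, 0.0475]
tool_rot: [0.0, 1.0, -0.03, 0.001]
contact_force: [-0.1, 0.6, 2.9]
gripper_width: 0.339
grasp_force: 29.9
```

Call:
drive_tool(increments=[{"claw": 0.0,"dx": 0,"dy": 0,"dz": -0.015,"wx": 0,"wy": 0,"wz": 0},{"claw": 0.0,"dx": 0,"dy": 0,"dz": -0.03,"wx": 0,"wy": 0,"wz": 0},{"claw": 0.0,"dx": 0,"dy": 0,"dz": -0.04,"wx": 0,"wy": 0,"wz": 0},{"claw": 0.0,"dx": 0,"dy": 0,"dz": -0.04,"wx": 0,"wy": 0,"wz": 0},{"claw": 0.0,"dx": 0,"dy": 0,"dz": -0.025,"wx": 0,"wy": 0,"wz": 0},{"claw": 0.0,"dx": 0.0006,"dy": -0.0384,"dz": 0,"wx": 0,"wy": 0,"wz": 0},{"claw": 0.0,"dx": 0.0006,"dy": -0.0384,"dz": 0,"wx": 0,"wy": 0,"wz": 0},{"claw": 0.0,"dx": 0.0006,"dy": -0.0384,"dz": 0,"wx": 0,"wy": 0,"wz": 0},{"claw": 0.0,"dx": 0.0006,"dy": -0.0384,"dz": 0,"wx": 0,"wy": 0,"wz": 0},{"claw": 0.0,"dx": 0.0006,"dy": -0.0384,"dz": 0,"wx": 0,"wy": 0,"wz": 0},{"claw": 0.0,"dx": 0.0006,"dy": -0.0384,"dz": 0,"wx": 0,"wy": 0,"wz": 0},{"claw": 0.0,"dx": 0.0006,"dy": -0.0384,"dz": 0,"wx": 0,"wy": 0,"wz": 0},{"claw": 0.0,"dx": 0.0006,"dy": -0.0384,"dz": 0,"wx": 0,"wy": 0,"wz": 0},{"claw": 0.0,"dx": 0.0006,"dy": -0.0384,"dz": 0,"wx": 0,"wy": 0,"wz": 0},{"claw": 0.0,"dx": 0.0006,"dy": -0.0384,"dz": 0,"wx": 0,"wy": 0,"wz": 0},{"claw": 0.0,"dx": 0,"dy": 0,"dz": 0,"wx": 0,"wy": 0,"wz": 0}])

```text
t: 11.92
eef_pos: [0.5445, 0.3392, 0.198]
tool_rot: [-0.001, 1.0, -0.028, -0.0]
contact_force: [0.2, 0.2, 0.1]
gripper_width: 0.339
grasp_force: 29.8
```

Run:
```python
from h import *
o=get_obs(); print(o["eef_pos"].round(4),o["tool_rot"].round(4),o["gripper_width"])
c=cam("side"); w=cam("wrist"); save("s3",np.hstack([c[0][100:400,150:450],cv2.resize(w[0],(400,300))]))
```

```text
[0.5445 0.3392 0.198 ] [-1.400e-03  9.996e-01 -2.770e-02 -1.000e-04] 0.33902024499049294
```

View pics/s3.png

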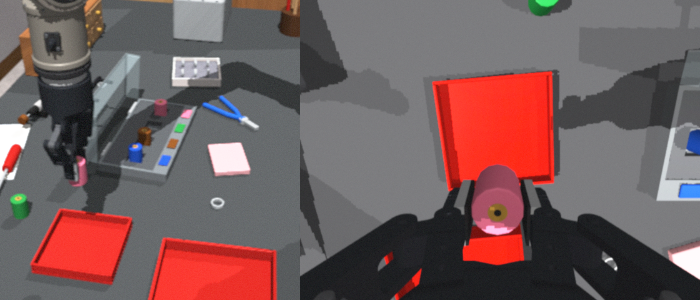

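Three wheels remain in the case and the pink one is held upright. Wrist corners of the small tray are about (434,82), (552,72), (553,182) and (447,188) in the composite, so I'll check its centre from this second view.

Run:
```python
from h import *
w=cam("wrist")
P=[onz(w,(u-300)*1.6,v*1.6,.022) for u,v in ((434,82),(552,72),(553,182),(447,188))]
print(np.round(P,3),np.mean(P,0))
print(dep(w,195*1.6,130*1.6).round(3), dep(w,195*1.6,245*1.6).round(3))
q=w[2]@(w[3]@np.array((.5445,.3392,.004))+w[4]); print(q[:2]/q[2]/1.6)
```

```text
[[0.618 0.405 0.022]
 [0.62  0.268 0.022]
 [0.483 0.266 0.022]
 [0.483 0.405 0.022]] [0.55115698 0.33610251 0.022     ]
[0.553 0.338 0.004] [0.379 0.349 0.005]
[194.44993446 136.51559185]
```

The second view gives a centre of (.551,.336), 140 mm sides and the floor at 4 mm. The tool is over the centre, so I'll lower and release.

Call:
drive_tool(increments=[{"claw": 0.0,"dx": 0.004,"dy": 0.002,"dz": 0.03,"wx": 0,"wy": 0,"wz": 0},{"claw": 0.0,"dx": 0,"dy": 0,"dz": 0.04,"wx": 0,"wy": 0,"wz": 0},{"claw": 0.0,"dx": 0,"dy": 0,"dz": 0.04,"wx": 0,"wy": 0,"wz": 0},{"claw": 0.0,"dx": 0,"dy": 0,"dz": 0.025,"wx": 0,"wy": 0,"wz": 0},{"claw": 0.0,"dx": 0,"dy": 0,"dz": 0.01,"wx": 0,"wy": 0,"wz": 0},{"claw": 0.0,"dx": 0,"dy": 0,"dz": 0.004,"wx": 0,"wy": 0,"wz": 0},{"claw": 0.0,"dx": 0,"dy": 0,"dz": 0.002,"wx": 0,"wy": 0,"wz": 0},{"claw": 0.0,"dx": 0,"dy": 0,"dz": 0,"wx": 0,"wy": 0,"wz": 0}])

```text
t: 13.08
eef_pos: [0.5502, 0.3331, 0.0468]
tool_rot: [-0.0, 1.0, -0.03, 0.001]
contact_force: [-0.1, -0.2, -1.4]
gripper_width: 0.336
grasp_force: 29.8
```

Call:
drive_tool(increments=[{"claw": 0.0,"dx": 0,"dy": 0,"dz": 0.001,"wx": 0,"wy": 0,"wz": 0},{"claw": 0.033,"dx": 0,"dy": 0,"dz": 0,"wx": 0,"wy": 0,"wz": 0},{"claw": 0.038,"dx": 0,"dy": 0,"dz": 0,"wx": 0,"wy": 0,"wz": 0},{"claw": 0.048,"dx": 0,"dy": 0,"dz": 0,"wx": 0,"wy": 0,"wz": 0},{"claw": 0.048,"dx": 0,"dy": 0,"dz": 0,"wx": 0,"wy": 0,"wz": 0},{"claw": 0.048,"dx": 0,"dy": 0,"dz": -0.015,"wx": 0,"wy": 0,"wz": 0},{"claw": 0.048,"dx": 0,"dy": 0,"dz": -0.03,"wx": 0,"wy": 0,"wz": 0},{"claw": 0.048,"dx": 0,"dy": 0,"dz": -0.04,"wx": 0,"wy": 0,"wz": 0},{"claw": 0.048,"dx": 0,"dy": 0,"dz": -0.04,"wx": 0,"wy": 0,"wz": 0},{"claw": 0.048,"dx": 0,"dy": 0,"dz": -0.04,"wx": 0,"wy": 0,"wz": 0},{"claw": 0.048,"dx": 0,"dy": 0,"dz": 0,"wx": 0,"wy": 0,"wz": 0}])

```text
t: 14.45
eef_pos: [0.5514, 0.3345, 0.215]
tool_rot: [-0.002, 1.0, -0.03, 0.003]
contact_force: [0.1, 0.2, -0.1]
gripper_width: 0.565
grasp_force: 0.0
```

Run:
```python
from h import *
c=cam("side"); w=cam("wrist"); save("s4",np.hstack([c[0][100:400,150:450],cv2.resize(w[0],(400,300))]))
```

```text
(no output)
```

View pics/s4.png

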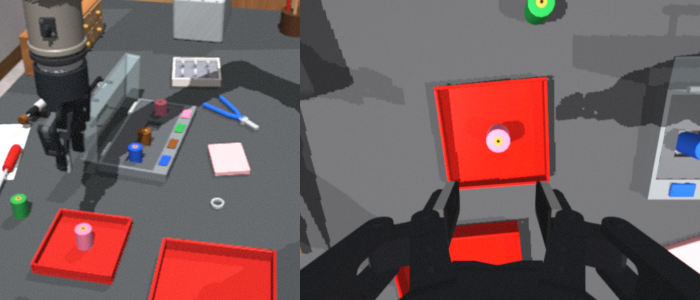

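The wheel stands upright in the small tray at (84,236) and (498,141). The lid is upright, three wheels are in their pockets, and the robot is clear.

```bash
python3 -c "
from station import *
print(hand_in())"
```

```text
the job is handed in; nothing more can be done
None
```

The job is handed in at about 14.6 s of the 58 s allowed: the lid stands open upright, the mismatched pink wheel from the green-chip pocket stands upright in the 140 mm red tray, and the other three wheels are still in their pockets.

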